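Sweep the bottle caps into the scoop

TASK

Sweep the three loose bottle caps (red, blue and orange) across the worktop into the green scoop through its open side, until each lies wholly inside it. Push them gently along the surface with the closed fingers: do not pinch, squeeze, press down on, flick or lift them. Leave the garlic, the salt shaker and the tin where they stand.

Things in the scene. Friction and masses are not known exactly. Their poses are not given: they have to be found in the camera images.
- scoop: Green dustpan-like scoop, fixed. Origin: mid-pan, worktop level. Open mouth edge at x = -75 mm, facing -x (roughly world +y); back wall inner face x = +70, side walls' inner faces y = +-100; walls 5 thick, 35 high. Floor: ramp from 0 at x = -75 to 3 mm high at x = -35, then flat. A handle up to 40 mm high runs behind the back wall to x = +176.
- red_cap: Red plastic screw cap of a bottle, a solid disc 40 mm across and 16 mm high with a ribbed side, 20 g, lying flat and loose on the worktop. Origin: centre of its underside; z up. It slides when pushed.
- blue_cap: Blue plastic screw cap of a bottle, a solid disc 40 mm across and 16 mm high with a ribbed side, 20 g, lying flat and loose on the worktop. Origin: centre of its underside; z up. It slides when pushed.
- orange_cap: Orange plastic screw cap of a bottle, a solid disc 40 mm across and 16 mm high with a ribbed side, 20 g, lying flat and loose on the worktop. Origin: centre of its underside; z up. It slides when pushed.
- garlic: Bulb of white garlic, 42 mm across, 53 mm high, loose; stands to the left of the caps. Leave it alone. Origin: centre of its underside.
- salt_shaker: Glass salt shaker with a grey top, 44 mm across, 90 mm high, loose; stands to the left of the caps. Leave it alone. Origin: centre of its underside.
- tin: Small food tin with a teal label, 58 mm across, 72 mm high, loose; stands to the left of the caps. Leave it alone. Origin: centre of its underside.
Things that resemble listed ones, but are neither listed nor needed, are in the scene too. Of the things that look like the orange_cap, take the one that is farthest from the robot's base at the start.

How it is judged:
By the outcome, as a careful person would: the job done as asked, in the order asked, and still so for the second after the job is handed in, with the robot touching nothing.
It also fails if it takes over 61 s, if anything falls off the work surface, if the arm or the gripper's body presses on something with over 40 N, if the wrist force passes 120 N, or if a joint passes its speed limit or range.

ROBOT

A 7-joint arm with a two-finger parallel gripper is mounted at the origin on a cart in front of the work surface, level with it; the furniture and walls round the work are solid. World frame = base frame: x ahead of the robot, y to its left, z up, the work surface at z = 0. Lengths are in m, angles in degrees, forces in N, time in s.
With the tool pointing down it reaches from about 0.4 to 0.85 m from the base axis. Payload 10.4 kg.
Tool frame: the origin (TCP) lies midway between the tips of the shut fingers; the grasp point (between the pads) lies 19 mm behind it; z points along the fingers, y is the line along which they close (so a half turn about z gives the same grasp; the last joint's range is limited). The gripper opens to 85 mm and grips with 20 to 120 N. Pads are 22 mm wide; open, the fingers measure 114 mm over their backs; the gripper's body (76 mm by 85 mm) begins 54 mm behind the grasp point. The pads swing forward as they close: fully open they stand 13 mm farther back than shut.
Start: joints at [-76.066, 19.034, -3.707, 83.658, 1.238, 77.344, -5.071], TCP at [0.164, 0.603, 0.231] pointing down, gripper open.
Joint ranges: [-148.97, 148.97], [-28.65, 121.19], [-84.17, 76.75], [9.2, 138.47], [-72.65, 252.65], [3.7, 117.97], [-149.18, 149.18]. Speed limits (degrees/s): [127.2, 127.2, 159.86, 159.86, 180, 180, 180].

INTERFACE

Orientations are given as a 3x3 rotation matrix whose columns are the frame's x, y, z axes.
In Python, from bench import arm, capture, get_calibration, ticket gives the robot as it stands. The module is installed in compiled form; this text tells all that it offers.
- The arm moves only by the tool jog_arm, never from a script. Its argument "deltas" is a list of rows, each a list of 7 numbers: the shift along the world's x, y, z in cm, then the turn, a rotation vector about the world's x, y, z in degrees, then the opening, from 0 (shut) to 1 (fully open). In form: [[dx, dy, dz, wx, wy, wz, grip], ...]. A call has 1 to 20 rows; each row shifts and turns the commanded pose from where the row before left it; what a row does not reach is not made up. A row lasts 1/10 s, in which the tool goes at most 50 mm and 8.59 degrees, less where a joint would pass 70% of its speed; a pose out of reach is approached as far as the arm can. A call with a gripper value outside its range is refused whole. The fingers move at their own pace and stop on an object; "newtons" is the grip in N (left out, the last holds). Time passes only in rows, so rows that do not move let the fingers close. It gives the time, the measured TCP pose, the force, the opening and the grip force at its end, in the units of the state.
- arm.state(): the state, without advancing time (a new reading comes with each control period).
- capture(name): name is "side" or "top" or "wrist"; returns the picture (480x640x3 uint8, red, green, blue); there is no depth.
- get_calibration(name): a dict with "fx", "fy", "cx", "cy" (pixels), "R" (3x3) and "t" (3): a world point X has camera coordinates R X + t. Camera axes: x right, y down, z forward; pixel columns grow to the right and rows downward; lengths in m; the calibration is good to about 2 mm. The wrist camera is an equidistant fisheye: a pixel r from the principal point sees the ray r / f radians off the axis. A picture is of the moment at which its call begins: read the wrist's pose just before it. get_calibration takes no time and is no camera call; for the wrist camera it gives the pose at the moment of the call.
- ticket.finish_job(): hands the job in; it is judged then, once.
The state is a dict: "time_s": time; "joint_positions": joint angles; "dq": joint speeds; "joint_torque": joint torques, N m; "tcp_pos": TCP position; "tcp_rot": TCP orientation; "ft_force": force on the tool from outside, world axes, zero at the start; "ft_torque": the same for the moment, N m; "opening": finger opening in m; "gripper_force": force on a finger pad.
Only numpy, scipy, OpenCV 4.12 (cv2) and the standard library are available. Lean on these libraries where they do the work, as an engineer would, in place of code of your own. Each camera call takes 0.05 s, during which the arm holds its last target. There are 200 camera calls.

## Working session

There is one attempt and no reset: what is moved stays moved. The work goes in short steps, Python scripts to look and compute and a tool call to move; the robot and the scene stay as the last step left them, time stands still between calls to the robot, and variables do not carry over. Pictures are saved under pics/ and viewed, at most 10 in all, crops included, and the job is handed in when it is done.

Besides the shell and the picture viewer there is one more tool, called after ">>>" by a JSON object that holds its "method" and its "body". jog_arm: Moves the arm, as the interface text tells. Its arguments: {"type":"object","properties":{"deltas":{"type":"array"},"newtons":{"type":"number"}},"required":["deltas"]}

```bash
mkdir -p pics
python3 - <<'E'
from bench import *
import cv2,numpy as np
s=arm.state();print(s['time_s'],s['tcp_pos'],np.round(s['tcp_rot'],3),s['opening'])
for n in('top','side'):
    im=capture(n);cv2.imwrite(f'pics/{n}0.png',im[...,::-1])
    c=get_calibration(n);print(n,c['fx'],c['cx'],c['cy'],np.round(c['R'],3).tolist(),-np.array(c['R']).T@c['t'])
E
```

```text
0.0 [0.16407694 0.6026841  0.23052418] [[-0.965  0.263 -0.   ]
 [ 0.263  0.965 -0.001]
 [-0.    -0.001 -1.   ]] 0.08510969741643419
top 513.8496376436118 316.5176995987048 241.6660131672778 [[0.004, -1.0, 0.013], [-0.982, -0.006, -0.188], [0.188, -0.012, -0.982]] [0.31681973 0.02377617 0.94668083]
side 603.6886852724921 325.84847129969233 240.54787856238949 [[0.965, -0.262, 0.018], [-0.086, -0.381, -0.921], [0.248, 0.887, -0.39]] [ 0.23223598 -0.95289435  0.48599813]
```

View pics/top0.png

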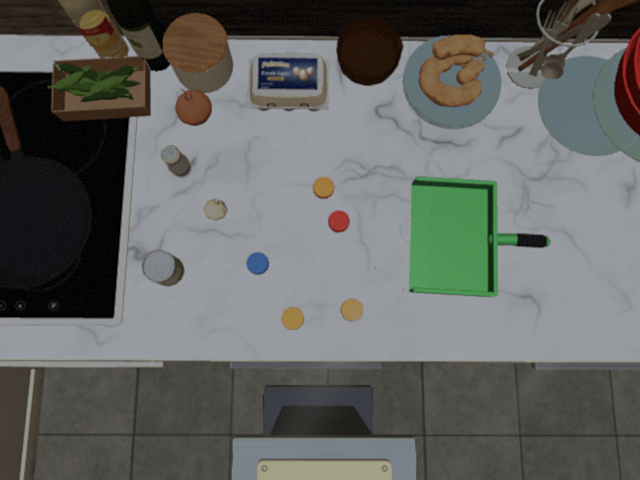

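View pics/side0.png

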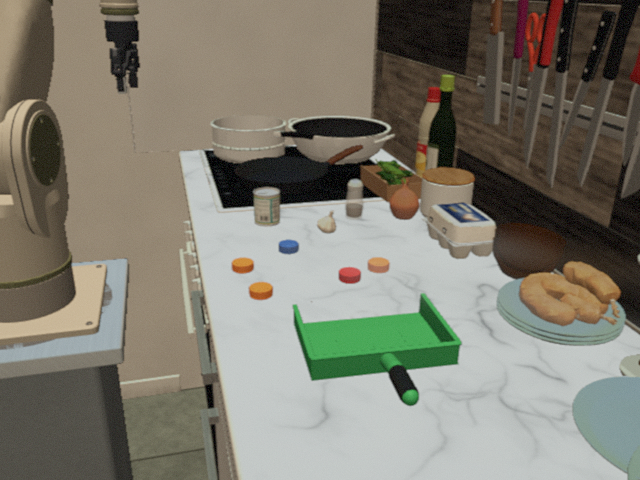

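The top view shows blue (258,263), red (339,221) and three oranges: (323,187), (292,318) and (352,310). The farthest is (323,187). The scoop mouth is at column ~412, facing image-left (+y), and the garlic, shaker and tin are at left. The side view agrees.

```bash
cat > h.py <<'E'
from bench import *
import cv2,numpy as np
def ray(n,uv,z):
    c=get_calibration(n);R=np.array(c['R']);o=-R.T@np.array(c['t'])
    d=R.T@np.array([(uv[0]-c['cx'])/c['fx'],(uv[1]-c['cy'])/c['fy'],1]);return o+d*(z-o[2])/d[2]
def blobs(n,im,zs,minA=60):
    h=cv2.cvtColor(im,cv2.COLOR_RGB2HSV)
    for k,(lo,hi) in dict(red=((174,150,90),(180,255,255)),red2=((0,150,90),(5,255,255)),orange=((8,140,120),(22,255,255)),blue=((105,150,60),(125,255,255)),green=((50,150,50),(75,255,255))).items():
        m=cv2.inRange(h,lo,hi);nn,_,st,ce=cv2.connectedComponentsWithStats(m)
        for s,c in zip(st[1:],ce[1:]):
            if s[4]>minA and (k=='green' or (s[4]<1500 )): 
                p=ray(n,c,zs)
                if 0.2<p[0]<.75 and abs(p[1])<.45: print(n,k,s.tolist(),np.round(c,1),np.round(p[:2],4))
E
python3 - <<'E'
from h import *
for n in('top','side'):
    im=cv2.imread(f'pics/{n}0.png')[...,::-1].copy();blobs(n,im,.014)
print('scoop corners (rim outer, z=.035)')
h=cv2.cvtColor(cv2.imread('pics/top0.png'),cv2.COLOR_BGR2HSV);m=cv2.inRange(h,(50,150,50),(75,255,255));m=cv2.morphologyEx(m,cv2.MORPH_OPEN,np.ones((19,19)))
c=max(cv2.findContours(m,0,2)[0],key=cv2.contourArea);b=cv2.boxPoints(cv2.minAreaRect(c))
for p in b:print(p,ray('top',p,.035)[:2],ray('top',p,0)[:2])
for nm,uv,z in(('garlic',(216,210),.03),('shaker',(172,153),.09),('tin',(160,266),.072)):print(nm,ray('top',uv,z))
E
```

```text
top red2 [329, 211, 20, 21, 320] [338.4 220.9] [ 0.5349 -0.0281]
top orange [314, 178, 20, 20, 302] [323.2 187. ] [6.004e-01 4.000e-04]
top orange [282, 308, 21, 21, 332] [292.3 318.1] [0.3552 0.0555]
top blue [248, 253, 20, 21, 302] [257.2 262.8] [0.4552 0.1211]
side red2 [340, 268, 20, 15, 186] [347.8 275.2] [ 0.5286 -0.0404]
side orange [232, 258, 21, 15, 258] [242.4 265.1] [0.3537 0.0427]
side orange [250, 283, 22, 16, 314] [260.5 290.4] [ 0.3694 -0.0624]
side green [419, 308, 36, 35, 299] [437.  326.8] [ 0.6083 -0.2392]
side green [295, 311, 10, 33, 78] [298.6 329. ] [ 0.4041 -0.1967]
side green [302, 345, 87, 34, 1022] [344.8 365.3] [ 0.4439 -0.302 ]
side green [386, 344, 72, 25, 726] [426.7 356.6] [ 0.5605 -0.309 ]
scoop corners (rim outer, z=.035)Traceback (most recent call last):
  File "<stdin>", line 6, in <module>
ValueError: max() iterable argument is empty
```

Run:
```python
from h import *
h=cv2.cvtColor(cv2.imread('pics/top0.png'),cv2.COLOR_BGR2HSV);m=cv2.inRange(h,(45,100,30),(80,255,255));m[:,:380]=0;m[:,500:]=0
ys,xs=np.nonzero(m);c=np.stack([xs,ys],1).astype(np.float32);r=cv2.minAreaRect(c);print(r)
for p in cv2.boxPoints(r):print(p,ray('top',p,.035)[:2],ray('top',p,0)[:2])
for nm,uv,z in(('mouthTop',(411,182),0.003),('mouthBot',(410,290),0.003),('rimTL',(412,177),.035),('rimBL',(410,288),.035),('garlic',(216,210),.03),('shaker',(172,153),.09),('tin',(160,266),.072),('or2',(351.5,310),.014)):print(nm,ray('top',uv,z))
print(ray('side',(378,265),.014))
im=cv2.imread('pics/top0.png')[165:335,390:560];cv2.imwrite('pics/sc.png',cv2.resize(im,None,fx=3.5,fy=3.5,interpolation=2))
```

```text
((454.90985107421875, 236.13095092773438), (88.51520538330078, 116.57189178466797), 1.527525544166565)
[409.11423 293.2164 ] [ 0.39907322 -0.15211035] [ 0.40223098 -0.15886274]
[412.2217  176.68594] [ 0.61518641 -0.16434776] [ 0.62664089 -0.17156996]
[500.70547 179.0455 ] [ 0.6119657  -0.32907735] [ 0.62329654 -0.34262362]
[497.598   295.57596] [ 0.39569858 -0.30977444] [ 0.39872679 -0.32257966]
mouthTop [ 0.61500737 -0.16827294  0.003     ]
mouthBot [ 0.40788562 -0.16009551  0.003     ]
rimTL [ 0.61457477 -0.16391641  0.035     ]
rimBL [ 0.4083588  -0.15396803  0.035     ]
garlic [0.55011349 0.19726201 0.03      ]
shaker [0.63695322 0.26684186 0.09      ]
tin [0.44004047 0.28086489 0.072     ]
or2 [ 0.37017808 -0.05108212  0.014     ]
[ 0.59513838 -0.01264463  0.014     ]
```

View pics/sc.png

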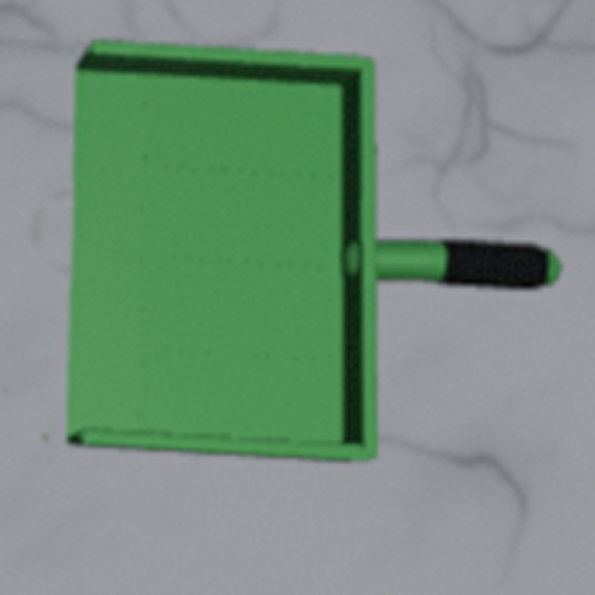

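>>> {"method": "jog_arm", "body": {"deltas": [[1.88,-2.87,-0.2,0,0,-3.74,0],[1.88,-2.87,-0.2,0,0,-3.74,0],[1.88,-2.87,-0.2,0,0,-3.74,0],[1.88,-2.87,-0.2,0,0,-3.74,0],[1.88,-2.87,-0.2,0,0,-3.74,0],[1.88,-2.87,-0.2,0,0,-3.74,0],[1.88,-2.87,-0.2,0,0,-3.74,0],[1.88,-2.87,-0.2,0,0,-3.74,0],[1.88,-2.87,-0.2,0,0,-3.74,0],[1.88,-2.87,-0.2,0,0,-3.74,0],[1.88,-2.87,-0.2,0,0,-3.74,0],[1.88,-2.87,-0.2,0,0,-3.74,0],[1.88,-2.87,-0.2,0,0,-3.74,0],[1.88,-2.87,-0.2,0,0,-3.74,0],[1.88,-2.87,-0.2,0,0,-3.74,0],[1.88,-2.87,-0.2,0,0,-3.74,0],[1.88,-2.87,-0.2,0,0,-3.74,0],[1.88,-2.87,-0.2,0,0,-3.74,0],[1.88,-2.87,-0.2,0,0,-3.74,0],[1.88,-2.87,-0.2,0,0,-3.74,0]], "newtons": 20}}

```text
time_s: 2.1
tcp_pos: [0.5406, 0.0279, 0.1911]
tcp_rot: [[0.003, 1.0, -0.0], [1.0, -0.003, 0.0], [0.0, -0.0, -1.0]]
ft_force: [0.4, 1.2, -0.2]
opening: -0.0
gripper_force: 0.0
```

```bash
cat >> h.py <<'E'
def wray(uv,z):
    c=get_calibration('wrist');R=np.array(c['R']);o=-R.T@np.array(c['t'])
    u=np.array([uv[0]-c['cx'],uv[1]-c['cy']]);r=np.hypot(*u);th=r/c['fx']
    d=R.T@np.append(u/r*np.sin(th),np.cos(th));return o+d*(z-o[2])/d[2]
E
python3 - <<'E'
import h
from h import *
im=capture('wrist');cv2.imwrite('pics/w1.png',im[...,::-1])
h.ray=lambda n,uv,z:wray(uv,z)
h.blobs('wrist',im,.015,200)
E
```

```text
wrist red2 [296, 247, 35, 35, 793] [311.8 263.2] [ 0.5334 -0.0295]
wrist orange [110, 160, 34, 42, 1057] [126.2 180.7] [0.358  0.0532]
wrist orange [371, 217, 39, 40, 937] [392.5 238.7] [ 0.6071 -0.0071]
wrist orange [137, 268, 34, 36, 898] [153.7 285.6] [ 0.3726 -0.054 ]
wrist blue [201, 81, 44, 44, 1463] [222.5 102.5] [0.4589 0.1174]
wrist green [314, 376, 14, 20, 238] [320.5 386.2] [ 0.5394 -0.1736]
```

View pics/w1.png

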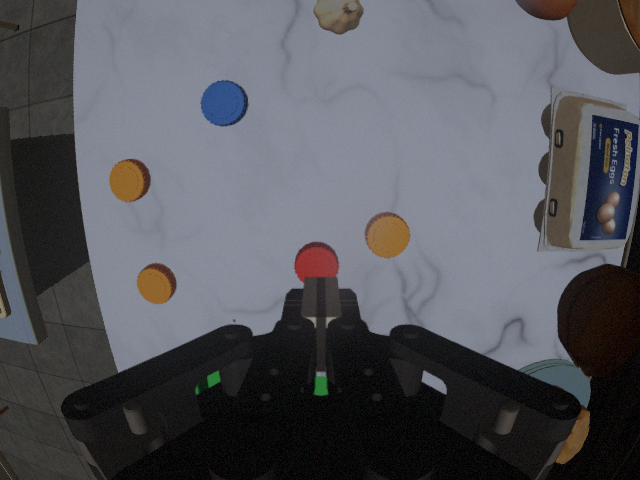

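The wrist view shows red just ahead of the fingers at (316,263), clear of orange (388,236). The positions agree with the top view within a few mm, so I descend behind red.

>>> {"method": "jog_arm", "body": {"deltas": [[-0.2,-0.5,-4,0,0,-5.7,0],[0,0,-4,0,0,0,0],[0,0,-4,0,0,0,0],[0,0,-3,0,0,0,0],[0,0,-2,0,0,0,0],[0,0,-1,0,0,0,0],[0,0,-0.3,0,0,0,0],[0,0,0,0,0,0,0]]}}

```text
time_s: 2.95
tcp_pos: [0.5384, 0.0241, 0.0087]
tcp_rot: [[0.1, 0.995, 0.0], [0.995, -0.1, 0.0], [0.0, 0.0, -1.0]]
ft_force: [0.2, 0.5, 1.4]
opening: -0.0002
gripper_force: 0.0
```

>>> {"method": "jog_arm", "body": {"deltas": [[-0.03,-0.3,0,0,0,0,0],[-0.03,-0.3,0,0,0,0,0],[-0.03,-0.3,0,0,0,0,0],[-0.03,-0.3,0,0,0,0,0],[-0.03,-0.3,0,0,0,0,0],[-0.05,-0.5,0,0,0,0,0],[-0.07,-0.7,0,0,0,0,0],[-0.07,-0.7,0,0,0,0,0],[-0.07,-0.7,0,0,0,0,0],[-0.07,-0.7,0,0,0,0,0],[-0.07,-0.7,0,0,0,0,0],[-0.07,-0.7,0,0,0,0,0],[-0.07,-0.7,0,0,0,0,0],[-0.07,-0.7,0,0,0,0,0],[-0.05,-0.5,0,0,0,0,0],[-0.03,-0.3,0,0,0,0,0]]}}

```text
time_s: 4.55
tcp_pos: [0.5297, -0.0606, 0.0083]
tcp_rot: [[0.1, 0.995, 0.0], [0.995, -0.1, -0.0], [-0.0, 0.0, -1.0]]
ft_force: [-0.0, 0.4, 0.2]
opening: -0.0004
gripper_force: 0.1
```

Run:
```python
from h import *
im=capture('top');cv2.imwrite('pics/t2.png',im[...,::-1]);blobs('top',im,.015,30)
im2=capture('side');cv2.imwrite('pics/s2.png',im2[...,::-1]);blobs('side',im2,.011,60)
cv2.imwrite('pics/c2.png',np.hstack([im[130:350,230:530],im2[200:420,200:500]])[...,::-1])
```

```text
top orange [314, 178, 19, 20, 299] [322.9 187.1] [0.5998 0.0009]
top orange [283, 308, 12, 20, 158] [288.1 316.7] [0.3576 0.063 ]
top blue [248, 253, 20, 20, 290] [257.2 262.7] [0.4551 0.121 ]
side red2 [347, 283, 21, 18, 308] [356.9 291.8] [ 0.5269 -0.0985]
side orange [233, 258, 20, 15, 257] [242.4 265. ] [0.3545 0.0492]
side orange [370, 258, 18, 8, 84] [379.1 261.4] [0.6048 0.0079]
side orange [250, 283, 22, 16, 314] [260.5 290.5] [ 0.3702 -0.0568]
side green [419, 309, 37, 34, 296] [437.7 327.9] [ 0.6102 -0.2378]
side green [295, 316, 94, 63, 1037] [341.1 363.2] [ 0.4419 -0.292 ]
side green [394, 342, 66, 27, 697] [428.2 356.6] [ 0.5645 -0.3054]
side green [402, 390, 16, 15, 70] [410.  399.2] [ 0.5035 -0.3871]
```

View pics/c2.png

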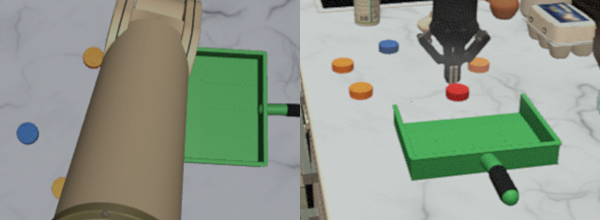

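Left (top): the arm hides red. Right (side): red at (357,292) sits centred in front of the fingers, 2 mm off the line at most. I continue into the scoop.

>>> {"method": "jog_arm", "body": {"deltas": [[-0.04,-0.4,0,0,0,0,0],[-0.08,-0.8,0,0,0,0,0],[-0.08,-0.8,0,0,0,0,0],[-0.08,-0.8,0,0,0,0,0],[-0.08,-0.8,0,0,0,0,0],[-0.08,-0.8,0,0,0,0,0],[-0.08,-0.8,0,0,0,0,0],[-0.08,-0.8,0,0,0,0,0],[-0.08,-0.8,0,0,0,0,0],[-0.08,-0.8,0,0,0,0,0],[-0.08,-0.8,0,0,0,0,0],[-0.08,-0.8,0,0,0,0,0],[-0.08,-0.8,0,0,0,0,0],[-0.08,-0.8,0,0,0,0,0],[-0.08,-0.8,0,0,0,0,0],[-0.08,-0.8,0,0,0,0,0],[-0.08,-0.8,0,0,0,0,0],[-0.08,-0.8,0,0,0,0,0],[-0.08,-0.8,0,0,0,0,0],[-0.05,-0.5,0,0,0,0,0]]}}

```text
time_s: 6.65
tcp_pos: [0.5143, -0.2139, 0.0084]
tcp_rot: [[0.1, 0.995, 0.0], [0.995, -0.1, -0.0], [-0.0, 0.0, -1.0]]
ft_force: [-0.7, 0.7, 0.6]
opening: -0.0
gripper_force: 0.1
```

Run:
```python
from h import *
im2=capture('side');blobs('side',im2,.013,40)
```

```text
side red2 [367, 328, 26, 21, 429] [378.9 337.7] [ 0.5129 -0.246 ]
side orange [233, 258, 20, 15, 257] [242.4 265.1] [0.3541 0.0447]
side orange [250, 283, 22, 16, 315] [260.5 290.5] [ 0.3697 -0.0608]
side green [421, 306, 32, 37, 262] [437. 327.] [ 0.6088 -0.2381]
side green [295, 312, 95, 68, 1020] [342.5 363.1] [ 0.4428 -0.295 ]
side green [391, 344, 68, 25, 666] [427.5 356.9] [ 0.562  -0.3085]
side green [402, 396, 16, 9, 55] [409.6 400.3] [ 0.501  -0.3913]
```

Red is in. Next I retreat, go over, and descend behind blue.

>>> {"method": "jog_arm", "body": {"deltas": [[0,1,0,0,0,0,0],[0,1,1,0,0,0,0],[0,1,3,0,0,0,0],[-0.5,2.2,4,0,0,0,0],[-0.53,3.3,0,0,0,0.57,0],[-0.53,3.3,0,0,0,0.57,0],[-0.53,3.3,0,0,0,0.57,0],[-0.53,3.3,0,0,0,0.57,0],[-0.53,3.3,0,0,0,0.57,0],[-0.53,3.3,0,0,0,0.57,0],[-0.53,3.3,0,0,0,0.57,0],[-0.53,3.3,0,0,0,0.57,0],[-0.53,3.3,0,0,0,0.57,0],[-0.53,3.3,0,0,0,0.57,0],[0,0,-3.5,0,0,0,0],[0,0,-2.5,0,0,0,0],[0,0,-1.5,0,0,0,0],[0,0,-0.5,0,0,0,0],[0,0,0,0,0,0,0]]}}

```text
time_s: 8.6
tcp_pos: [0.4559, 0.1697, 0.0085]
tcp_rot: [[-0.001, 1.0, -0.0], [1.0, 0.001, -0.0], [-0.0, -0.0, -1.0]]
ft_force: [-0.2, 1.1, 1.0]
opening: -0.0001
gripper_force: 0.0
```

Run:
```python
import h
from h import *
blobs('side',capture('side'),.013,40)
blobs('top',capture('top'),.015,40)
```

```text
side red2 [367, 329, 26, 20, 413] [379.1 338.1] [ 0.5128 -0.2471]
side orange [232, 258, 21, 15, 258] [242.3 265. ] [0.354 0.045]
side orange [250, 283, 22, 16, 315] [260.5 290.5] [ 0.3696 -0.0607]
side green [419, 307, 36, 36, 303] [437.5 327.4] [ 0.609  -0.2393]
side green [295, 314, 8, 22, 53] [297.7 325.7] [ 0.4053 -0.1855]
side green [300, 337, 91, 42, 1021] [345.1 364.8] [ 0.4451 -0.2997]
side green [391, 342, 69, 27, 752] [427.5 356.3] [ 0.5625 -0.3072]
side green [402, 391, 16, 14, 74] [410.3 399.1] [ 0.5027 -0.3894]
top red2 [446, 223, 22, 21, 338] [456.4 232.7] [ 0.5137 -0.2474]
top orange [314, 178, 20, 20, 305] [323.2 187.1] [5.999e-01 4.000e-04]
top orange [282, 308, 21, 21, 331] [292.3 318.1] [0.3552 0.0555]
top blue [248, 254, 20, 19, 287] [257.  262.7] [0.4551 0.1212]
```

>>> {"method": "jog_arm", "body": {"deltas": [[0,-0.4,0,0,0,0,0],[0,-0.4,0,0,0,0,0],[0,-0.3,0,0,0,0,0],[0,-0.3,0,0,0,0,0],[0,-0.3,0,0,0,0,0],[0,-0.4,0,0,0,0,0],[0,-0.6,0,0,0,0,0],[0,-0.8,0,0,0,0,0],[0,-0.8,0,0,0,0,0],[0,-0.8,0,0,0,0,0],[0,-0.8,0,0,0,0,0],[0,-0.8,0,0,0,0,0],[0,-0.8,0,0,0,0,0],[0,-0.8,0,0,0,0,0],[0,-0.8,0,0,0,0,0],[0,-0.8,0,0,0,0,0],[0,-0.8,0,0,0,0,0],[0,-0.6,0,0,0,0,0],[0,-0.3,0,0,0,0,0]]}}

```text
time_s: 10.6
tcp_pos: [0.4565, 0.0524, 0.0083]
tcp_rot: [[0.001, 1.0, 0.0], [1.0, -0.001, -0.0], [-0.0, 0.0, -1.0]]
ft_force: [0.7, -0.2, -0.0]
opening: -0.0
gripper_force: 0.0
```

Run:
```python
from h import *
blobs('side',capture('side'),.011,40)
```

```text
side red2 [367, 329, 26, 20, 420] [379.1 338.3] [ 0.5139 -0.2445]
side orange [232, 258, 21, 15, 258] [242.4 265.1] [0.3545 0.049 ]
side orange [250, 283, 22, 16, 314] [260.5 290.5] [ 0.3702 -0.0568]
side blue [290, 261, 20, 15, 190] [298.8 267.9] [0.4523 0.014 ]
side green [424, 309, 32, 34, 262] [438.7 328.6] [ 0.6108 -0.2401]
side green [295, 311, 14, 48, 114] [300.6 335.7] [ 0.404  -0.2108]
side green [389, 343, 71, 26, 732] [427.4 356.5] [ 0.5635 -0.3049]
side green [307, 352, 83, 28, 978] [346.9 365.8] [ 0.4478 -0.2996]
side green [402, 394, 16, 11, 65] [409.8 399.7] [ 0.5029 -0.3879]
```

>>> {"method": "jog_arm", "body": {"deltas": [[0,0.5,0,0,0,0,0],[-0.5,0,0,0,0,0,0],[0,-0.3,0,0,0,0,0],[0,-0.3,0,0,0,0,0],[0,-0.5,0,0,0,0,0],[0,-0.8,0,0,0,0,0],[0,-0.8,0,0,0,0,0],[0,-0.8,0,0,0,0,0],[0,-0.8,0,0,0,0,0],[0,-0.8,0,0,0,0,0],[0,-0.8,0,0,0,0,0],[0,-0.8,0,0,0,0,0],[0,-0.8,0,0,0,0,0],[0,-0.8,0,0,0,0,0],[0,-0.8,0,0,0,0,0],[0,-0.8,0,0,0,0,0],[0,-0.8,0,0,0,0,0],[0,-0.8,0,0,0,0,0],[0,-0.6,0,0,0,0,0],[0,-0.3,0,0,0,0,0]]}}

```text
time_s: 12.65
tcp_pos: [0.4514, -0.0667, 0.0083]
tcp_rot: [[0.001, 1.0, 0.0], [1.0, -0.001, -0.0], [-0.0, 0.0, -1.0]]
ft_force: [0.0, 0.5, 0.4]
opening: -0.0003
gripper_force: 0.1
```

Run:
```python
from h import *
im=capture('side');blobs('side',im,.011,40);cv2.imwrite('pics/c3.png',cv2.resize(im[200:420,200:500],None,fx=2,fy=2)[...,::-1])
```

```text
side red2 [367, 329, 26, 20, 412] [379.  338.1] [ 0.5139 -0.244 ]
side orange [233, 258, 20, 15, 257] [242.4 265. ] [0.3545 0.0492]
side orange [250, 283, 22, 16, 314] [260.5 290.5] [ 0.3702 -0.0568]
side blue [305, 290, 22, 17, 323] [315.7 298.1] [ 0.4539 -0.104 ]
side green [295, 313, 95, 66, 1067] [341.7 362.9] [ 0.4428 -0.2915]
side green [420, 313, 32, 30, 279] [436.8 327.1] [ 0.6099 -0.2354]
side green [393, 342, 67, 27, 698] [427.9 356.5] [ 0.5642 -0.3051]
side green [402, 395, 16, 10, 49] [409.4 400.2] [ 0.5019 -0.3888]
```

View pics/c3.png

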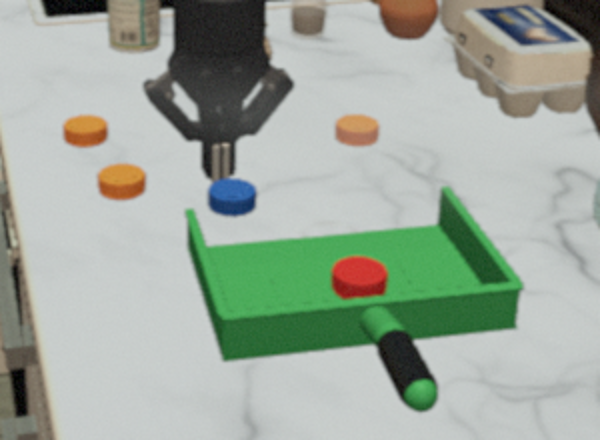

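Blue is centred ahead of the fingers at crop (232,197), heading into the mouth. Red lies inside at (360,278).

>>> {"method": "jog_arm", "body": {"deltas": [[0.02,-0.4,0,0,0,0,0],[0.02,-0.7,0,0,0,0,0],[0.02,-0.8,0,0,0,0,0],[0.02,-0.8,0,0,0,0,0],[0.02,-0.8,0,0,0,0,0],[0,-0.8,0,0,0,0,0],[0,-0.8,0,0,0,0,0],[0,-0.8,0,0,0,0,0],[0,-0.8,0,0,0,0,0],[0,-0.8,0,0,0,0,0],[0,-0.8,0,0,0,0,0],[0,-0.8,0,0,0,0,0],[0,-0.8,0,0,0,0,0],[0,-0.8,0,0,0,0,0],[0,-0.8,0,0,0,0,0],[0,-0.8,0,0,0,0,0],[0,-0.8,0,0,0,0,0],[0,-0.8,0,0,0,0,0],[0,-0.7,0,0,0,0,0],[0,-0.3,0,0,0,0,0]]}}

```text
time_s: 14.7
tcp_pos: [0.4524, -0.2158, 0.0084]
tcp_rot: [[0.001, 1.0, 0.0], [1.0, -0.001, -0.0], [-0.0, 0.0, -1.0]]
ft_force: [0.3, 0.5, -0.8]
opening: 0.0001
gripper_force: 0.1
```

Run:
```python
from h import *
blobs('side',capture('side'),.013,40)
```

```text
side red2 [367, 329, 26, 20, 409] [378.9 338.1] [ 0.5126 -0.2468]
side orange [233, 258, 20, 15, 257] [242.4 265.1] [0.3541 0.0447]
side orange [369, 258, 19, 9, 103] [377.7 261.6] [0.6003 0.0034]
side orange [250, 283, 22, 16, 313] [260.5 290.5] [ 0.3697 -0.0606]
side blue [329, 333, 27, 20, 420] [341.2 343.1] [ 0.4554 -0.2468]
side green [423, 309, 33, 34, 249] [438.  327.3] [ 0.6098 -0.2393]
side green [295, 313, 16, 47, 109] [301.1 337.4] [ 0.4028 -0.2187]
side green [386, 344, 73, 25, 660] [427.1 356.6] [ 0.5616 -0.3078]
side green [307, 353, 84, 26, 891] [347.4 366.2] [ 0.4472 -0.3034]
side green [402, 395, 16, 10, 47] [410.1 400.4] [ 0.5015 -0.3917]
```

>>> {"method": "jog_arm", "body": {"deltas": [[0,1,0,0,0,0,0],[0,1,1,0,0,0,0],[0,1,3,0,0,0,0],[0,1.4,4,0,0,0,0],[1.925,2.75,0,0,0,-0.925,0],[1.925,2.75,0,0,0,-0.925,0],[1.925,2.75,0,0,0,-0.925,0],[1.925,2.75,0,0,0,-0.925,0],[1.925,2.75,0,0,0,-0.925,0],[1.925,2.75,0,0,0,-0.925,0],[1.925,2.75,0,0,0,-0.925,0],[1.925,2.75,0,0,0,-0.925,0],[0,0,-3.5,0,0,0,0],[0,0,-2.5,0,0,0,0],[0,0,-1.5,0,0,0,0],[0,0,-0.5,0,0,0,0],[0,0,0,0,0,0,0]]}}

```text
time_s: 16.45
tcp_pos: [0.6063, 0.0493, 0.0084]
tcp_rot: [[0.129, 0.992, -0.0], [0.992, -0.129, -0.0], [-0.0, -0.0, -1.0]]
ft_force: [0.5, 0.6, -0.3]
opening: 0.0001
gripper_force: 0.0
```

>>> {"method": "jog_arm", "body": {"deltas": [[-0.04,-0.3,0,0,0,0,0],[-0.04,-0.3,0,0,0,0,0],[-0.04,-0.3,0,0,0,0,0],[-0.04,-0.3,0,0,0,0,0],[-0.04,-0.3,0,0,0,0,0],[-0.04,-0.3,0,0,0,0,0],[-0.05,-0.4,0,0,0,0,0],[-0.08,-0.6,0,0,0,0,0],[-0.1,-0.8,0,0,0,0,0],[-0.1,-0.8,0,0,0,0,0],[-0.1,-0.8,0,0,0,0,0],[-0.1,-0.8,0,0,0,0,0],[-0.1,-0.8,0,0,0,0,0],[-0.1,-0.8,0,0,0,0,0],[-0.08,-0.6,0,0,0,0,0],[-0.04,-0.3,0,0,0,0,0]]}}

```text
time_s: 18.05
tcp_pos: [0.5955, -0.0369, 0.0084]
tcp_rot: [[0.13, 0.992, 0.0], [0.992, -0.13, -0.0], [-0.0, 0.0, -1.0]]
ft_force: [0.3, -0.3, 0.8]
opening: -0.0003
gripper_force: 0.1
```

Run:
```python
from h import *
im=capture('side');blobs('side',im,.011,40);cv2.imwrite('pics/c4.png',cv2.resize(im[200:420,200:500],None,fx=2,fy=2)[...,::-1])
c=get_calibration('side')
h=cv2.cvtColor(im,cv2.COLOR_RGB2HSV);m=cv2.inRange(h,(5,90,90),(24,255,255));n,_,st,ce=cv2.connectedComponentsWithStats(m)
for s,q in zip(st[1:],ce[1:]):
    if 80<s[4]<600 and q[1]>240: print(s,q,ray('side',q,.010)[:2])
```

```text
side red2 [367, 329, 26, 20, 414] [378.9 338.1] [ 0.5138 -0.2441]
side orange [233, 258, 20, 15, 257] [242.4 265.1] [0.3546 0.049 ]
side orange [377, 274, 21, 16, 214] [385.8 282.9] [ 0.5861 -0.0786]
side orange [250, 283, 22, 16, 315] [260.5 290.5] [ 0.3703 -0.057 ]
side blue [329, 334, 27, 19, 407] [341.4 343.2] [ 0.4564 -0.2442]
side green [295, 313, 95, 67, 1071] [341.8 362.9] [ 0.4429 -0.2915]
side green [423, 313, 31, 30, 255] [438.5 328.4] [ 0.6109 -0.2395]
side green [391, 345, 68, 24, 686] [428. 357.] [ 0.5639 -0.3061]
side green [402, 391, 16, 14, 60] [409.9 399.5] [ 0.5031 -0.3876]
[232 258  21  15 280] [242.13928571 265.02142857] [0.35440017 0.05147004]
[376 273  23  18 318] [386.6163522  281.61949686] [ 0.58989362 -0.07241209]
[249 282  24  18 350] [260.32       290.41714286] [ 0.37029515 -0.05472171]
```

View pics/c4.png

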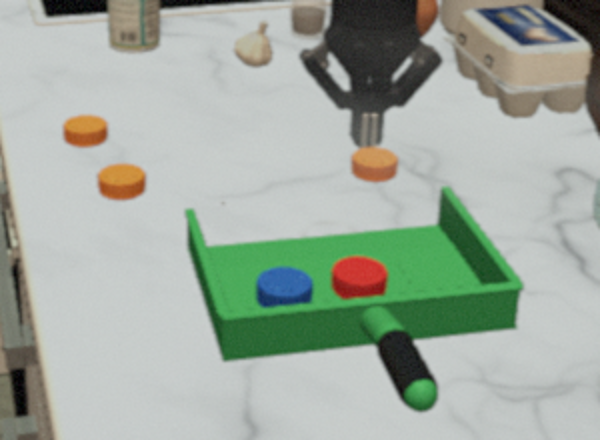

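Orange is at crop (374,163), centred in front of the fingers. Blue and red are inside. I continue.

>>> {"method": "jog_arm", "body": {"deltas": [[-0.06,-0.5,0,0,0,0,0],[-0.1,-0.8,0,0,0,0,0],[-0.12,-0.9,0,0,0,0,0],[-0.12,-0.9,0,0,0,0,0],[-0.12,-0.9,0,0,0,0,0],[-0.12,-0.9,0,0,0,0,0],[-0.12,-0.9,0,0,0,0,0],[-0.12,-0.9,0,0,0,0,0],[-0.12,-0.9,0,0,0,0,0]]}}

```text
time_s: 19.0
tcp_pos: [0.5855, -0.1127, 0.0084]
tcp_rot: [[0.129, 0.992, 0.0], [0.992, -0.129, -0.0], [0.0, 0.0, -1.0]]
ft_force: [0.7, 0.9, -0.2]
opening: 0.0
gripper_force: 0.1
```

Run:
```python
from h import *
blobs('side',capture('side'),.0105,40)
```

```text
side red2 [367, 329, 26, 20, 417] [378.9 338.2] [ 0.514  -0.2436]
side orange [232, 258, 21, 15, 258] [242.4 265. ] [0.3547 0.0503]
side orange [250, 283, 22, 16, 315] [260.5 290.5] [ 0.3704 -0.0559]
side orange [386, 293, 23, 19, 354] [397.1 302.7] [ 0.5795 -0.1488]
side blue [329, 334, 26, 19, 410] [341.3 343.2] [ 0.4566 -0.2434]
side green [419, 311, 36, 32, 272] [438.  328.2] [ 0.6108 -0.238 ]
side green [295, 312, 95, 67, 1052] [342.2 363.1] [ 0.4436 -0.2913]
side green [383, 345, 75, 24, 662] [426.1 356.7] [ 0.5619 -0.3043]
side green [402, 395, 16, 10, 62] [409.7 400.1] [ 0.5027 -0.388 ]
```

On line; continue to y ≈ -0.215.

>>> {"method": "jog_arm", "body": {"deltas": [[-0.06,-0.5,0,0,0,0,0],[-0.11,-0.8,0,0,0,0,0],[-0.12,-0.9,0,0,0,0,0],[-0.12,-0.9,0,0,0,0,0],[-0.12,-0.9,0,0,0,0,0],[-0.12,-0.9,0,0,0,0,0],[-0.12,-0.9,0,0,0,0,0],[-0.12,-0.9,0,0,0,0,0],[-0.12,-0.9,0,0,0,0,0],[-0.12,-0.9,0,0,0,0,0],[-0.11,-0.8,0,0,0,0,0],[-0.07,-0.5,0,0,0,0,0],[0,-0.2,0,0,0,0,0],[0,1,0,0,0,0,0],[0,1,1,0,0,0,0],[0,2,3,0,0,0,0],[0,4,4,0,0,0,0],[0,4.5,2,0,0,0,0],[0,4.5,2,0,0,0,0],[0,4.5,2,0,0,0,0]]}}

```text
time_s: 21.05
tcp_pos: [0.572, 0.0018, 0.1455]
tcp_rot: [[0.128, 0.992, 0.001], [0.992, -0.128, 0.001], [0.001, 0.001, -1.0]]
ft_force: [0.9, 0.2, 0.2]
opening: 0.0002
gripper_force: 0.0
```

>>> {"method": "jog_arm", "body": {"deltas": [[0,4.5,2,0,0,0,0],[0,4.5,0,0,0,0,0],[0,4,0,0,0,0,0],[0,0,0,0,0,0,0]]}}

```text
time_s: 21.45
tcp_pos: [0.5709, 0.1375, 0.1642]
tcp_rot: [[0.118, 0.993, -0.0], [0.993, -0.118, 0.003], [0.003, -0.0, -1.0]]
ft_force: [-0.7, -0.6, -0.4]
opening: 0.0
gripper_force: 0.0
```

Run:
```python
from h import *
im=capture('top');im2=capture('side');blobs('top',im,.019,40);blobs('side',im2,.013,40)
cv2.imwrite('pics/c5.png',np.hstack([im[130:350,130:530],im2[180:400,200:500]])[...,::-1])
```

```text
top red2 [446, 223, 22, 21, 338] [456.4 232.8] [ 0.5128 -0.2462]
top orange [444, 194, 21, 21, 333] [454.3 203.7] [ 0.5683 -0.2449]
top orange [289, 308, 14, 21, 204] [295.6 317.5] [0.3561 0.0495]
top blue [448, 254, 22, 20, 344] [458.6 263.5] [ 0.4552 -0.2477]
side red2 [367, 329, 26, 20, 412] [379.1 338.1] [ 0.5128 -0.2471]
side orange [232, 258, 21, 15, 259] [242.4 265.1] [0.354  0.0449]
side orange [250, 283, 22, 16, 314] [260.5 290.5] [ 0.3697 -0.0607]
side orange [400, 323, 28, 22, 501] [413.5 333.7] [ 0.5667 -0.2475]
side blue [329, 334, 26, 19, 409] [341.4 343.1] [ 0.4555 -0.2469]
side green [295, 312, 95, 67, 1078] [341.4 362.8] [ 0.4417 -0.294 ]
side green [424, 314, 31, 29, 257] [439.4 329.6] [ 0.6091 -0.246 ]
side green [390, 345, 69, 24, 725] [427.8 356.6] [ 0.5626 -0.3081]
side green [402, 394, 16, 11, 61] [409.4 400.1] [ 0.501  -0.3909]
```

View pics/c5.png

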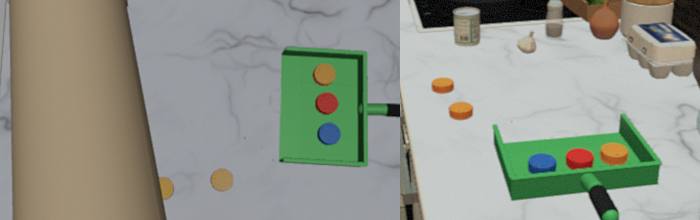

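All three caps lie well inside the scoop: orange (325,75), red (327,103) and blue (329,133) in the crop. The other things are undisturbed and the robot is clear.

```bash
python3 -c "
from bench import ticket
print(ticket.finish_job())"
```

```text
the job is handed in; nothing more can be done
None
```

The red, blue and orange caps are all wholly inside the green scoop, the garlic, salt shaker and tin were not touched, and the job was handed in at about 21.5 s of the 61 s allowed.

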